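# Show the notched test plate over the light pad, label end up

### The arm

A 6-joint arm with a two-finger parallel gripper is mounted at the origin on the work surface. World frame = base frame: x ahead of the robot, y to its left, z up, the work surface at z = 0. Lengths are in m, angles in rad, forces in N, time in s.
With the tool pointing down it reaches from about 0.35 to 0.85 m from the base axis. Payload 8.1 kg.
Tool frame: the origin (TCP) lies between the finger pads, 19 mm behind the fingertips; this is the grasp point; z points along the fingers, y is the line along which they close (so a half turn about z gives the same grasp; the last joint's range is limited). The gripper opens to 93 mm and grips with 3 to 60 N. Pads are 15 mm wide; open, the fingers measure 128 mm over their backs; the gripper's body (75 mm by 188 mm) begins 65 mm behind the grasp point.
Start: joints at [-1.314, 0.13, 1.488, -0, 1.523, -0.085], TCP at [0.201, -0.565, 0.237] pointing down, gripper open.
Joint ranges: [-2.96, 2.96], [-0.89, 2.26], [0.02, 2.5], [-1.34, 4.48], [0, 2.73], [-2.66, 2.66]. Speed limits (rad/s): [2.39, 2.39, 2.79, 3.14, 3.14, 3.14].

### API

Orientations are given as a rotation vector (axis times angle).
In Python, from plant import readout, read_camera, get_calibration, job gives the robot as it stands.
- The arm moves only by the shell command python3 -m handwheel 'ROWS' [FORCE]. ROWS is JSON, a list of rows, each a list of 5 numbers: the shift along the world's x, y, z in cm, then the turn about the world's z in rad, then the closure, from 0 (fully open) to 1 (shut). In form: [[tx, ty, tz, spin, gripper], ...]. A call has 1 to 10 rows; each row shifts and turns the commanded pose from where the row before left it; what a row does not reach is not made up. A row lasts 1/8 s, in which the tool goes at most 62.5 mm and 10.7 degrees, less where a joint would pass 70% of its speed; a pose out of reach is approached as far as the arm can. A call is refused whole if a number of a shift passes 6.25 or a number of a turn 0.188, either way. A call with a gripper value outside its range is refused whole. The fingers move at their own pace and stop on an object; FORCE is the grip in N (left out, the last holds). Time passes only in rows, so rows that do not move let the fingers close. It gives the time, the measured TCP pose, the force, the opening and the grip force at its end, in the units of the state.
- readout.read_state(): the state, without advancing time (a new reading comes with each control period).
- read_camera(name): name is "scene" or "side" or "wrist"; returns the picture (480x640x3 uint8, red, green, blue); there is no depth.
- get_calibration(name): a dict with "fovy" (degrees; the focal length in pixels is half the picture's height over the tangent of half this angle, whatever the lens; pixels are square), "cx", "cy" (the principal point, pixels), "pose" (4x4, takes a point from camera to world coordinates). Camera axes: x right, y down, z forward; pixel columns grow to the right and rows downward; lengths in m; the calibration is good to about 2 mm. The wrist camera is an equidistant fisheye: a pixel r from the principal point sees the ray r / f radians off the axis. A picture is of the moment at which its call begins: read the wrist's pose just before it. get_calibration takes no time and is no camera call; for the wrist camera it gives the pose at the moment of the call.
- job.close_job(): hands the job in; it is judged then, once.
The state is a dict: "t": time; "q": joint angles; "dq": joint speeds; "joint_torque": joint torques, N m; "tool_pos": TCP position; "orientation": TCP orientation; "force": force on the tool from outside, world axes, zero at the start; "wrist_torque": the same for the moment, N m; "opening": finger opening in m; "gripper_force": force on a finger pad.
Only numpy, scipy, OpenCV 4.12 (cv2) and the standard library are available. Lean on these libraries where they do the work, as an engineer would, in place of code of your own. Each camera call takes 0.05 s, during which the arm holds its last target. There are 200 camera calls.

### The job

Of the three plates standing in the wooden rack, find the one with a small notch cut from a corner, draw it out and hold it up over the middle of the light pad with its notched, frosted label end uppermost, sloping up towards that end at about 45 degrees or steeper, its centre about 20 cm above the bench. Hold it by its clear part so that the fingers leave the frosted end free; finish still holding it there, steady, and leave the other two plates and everything else on the bench where they are.

Things in the scene. Friction and masses are not known exactly. Their poses are not given: they have to be found in the camera images.
- plate: The notched plate: clear test plate 150 long, 8 thick, 45 mm high, standing on a long edge in a slot; 45 to 86 g. One end is frosted white (x = 30 to 75 mm); only this end of the three plates has a notch, 18 x 18 mm, in its upper corner. Origin: middle of the lower edge; x along the length to the notched end, y across the thickness, z up.
- plate_mid (a point): Centre of the notched plate, 22.5 mm above its lower edge; same axes as plate.
- plate_b: A plate of the same size with a frosted end but no notch, standing in another slot. Origin: middle of its lower edge; x towards its frosted end, z up.
- plate_c: Another un-notched plate, as plate_b.
- rack: Fixed wooden rack 90 (x) x 176 (y) x 25 mm high, turned any way. Three slots along its x at y = -60, 0, 60 mm, 10 mm wide, 18 deep (floor 7 mm above the bench), open above and at both ends; a plate stands in each, its upper edge 52 mm above the bench. Origin: centre of the underside; z up.
- pad: Fixed flat light pad 140 (x) x 100 (y) x 10 mm with a white top. Origin: centre of its underside.
- jar: Bystander: small round jar, 48 mm diameter, 55 mm tall, stands near the middle between rack and pad.
- sanding_block: Bystander: flat sanding block 70 x 110 x 30 mm, beyond the rack and pad.
- tape: Bystander: roll of tape lying flat, 90 mm across, 24 mm high, near the middle, on the robot's side of the jar.
- screwdriver: Bystander: screwdriver lying on the bench, beyond the rack and pad.
- spray_can: Bystander: spray can standing on the left side, 66 mm diameter, 190 mm tall.
- clamp: Bystander: bar clamp lying flat on the right side, about 240 x 130 mm, 24 mm high.
- foam: Bystander: block of rigid foam 90 x 60 x 50 mm, beyond the rack and pad.
Not all that is in view belongs to the job. What is meant by the pad is not green or turquoise, and is the larger of those in its own colour.

How it is judged:
On the way:
1. the notched plate is drawn clear of the rack in the gripper (height (world z) of plate_mid above 0.075 m and contact force between the fingers and plate above 0.5 N and contact force between plate and rack below 0.1 N), for 0.1 s.
At the end, for the whole second after the job is handed in: Held still, touching only the gripper: plate centre within 60 mm of the pad centre seen from above, 140 to 400 mm up, rising at least 34 deg to the notched end, TCP under 28 mm from the middle towards that end; other plates within 20 mm, bystanders within 30 mm of their starts (horizontal distance between plate_mid and pad below 0.06 m and height (world z) of plate_mid between 0.14 and 0.4 m and angle between plate_mid's own x axis and vertical below 0.98 rad and x of the grasp point in the frame of plate below 0.028 m and contact force between the fingers and plate above 0.5 N and contact force between plate and rack below 0.1 N and contact force between plate and pad below 0.1 N and linear speed of plate below 0.05 m/s and angular speed of plate below 0.3 rad/s and distance of each of plate_b, plate_c from where it was at the start of the episode below 0.02 m and distance of each of jar, sanding_block, tape, screwdriver, spray_can, clamp, foam from where it was at the start of the episode below 0.03 m); the arm keeps its last pose, push and grip.
It fails at once if another plate is pulled out or pushed along its slot, or a bystander is knocked away (distance of any of plate_b, plate_c from where it was at the start of the episode above 0.03 m or distance of any of jar, sanding_block, tape, screwdriver, spray_can, clamp, foam from where it was at the start of the episode above 0.05 m).
It also fails if it takes over 35 s, if anything falls off the work surface, if the arm or the gripper's body presses on something with over 40 N, if the wrist force passes 120 N, or if a joint passes its speed limit or range.

## Working session

There is one attempt and no reset: what is moved stays moved. The work goes in short steps, Python scripts to look and compute and a shell command to move; the robot and the scene stay as the last step left them, time stands still between calls to the robot, and variables do not carry over. Pictures are saved under pics/ and viewed, at most 10 in all, crops included, and the job is handed in when it is done.

```bash
mkdir -p pics; python3 - <<'E'
from plant import readout, read_camera, get_calibration
import cv2,numpy as np
for n in ("scene","side","wrist"):
    c=get_calibration(n); im=read_camera(n); cv2.imwrite(f"pics/{n}0.png",im[:,:,::-1]); np.savez(f"pics/{n}0.npz",P=c["pose"],k=[c["fovy"],c["cx"],c["cy"]])
    print(n,c["fovy"],np.round(c["pose"],3).tolist())
E
```

```text
scene 53.577775937683896 [[-0.434, 0.742, -0.511, 1.052], [0.901, 0.36, -0.242, 0.275], [0.004, -0.565, -0.825, 0.988], [0.0, 0.0, 0.0, 1.0]]
side 56.244344326340446 [[-0.74, -0.433, 0.515, -0.201], [-0.673, 0.464, -0.577, 0.8], [0.011, -0.773, -0.635, 0.933], [0.0, 0.0, 0.0, 1.0]]
wrist 65.70646984690485 [[0.336, -0.908, -0.252, 0.271], [-0.942, -0.324, -0.088, -0.541], [-0.002, 0.266, -0.964, 0.383], [0.0, 0.0, 0.0, 1.0]]
```

View pics/scene0.png

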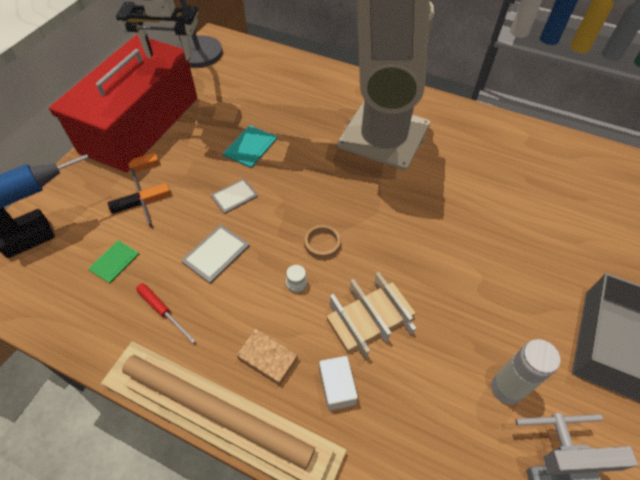

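View pics/side0.png

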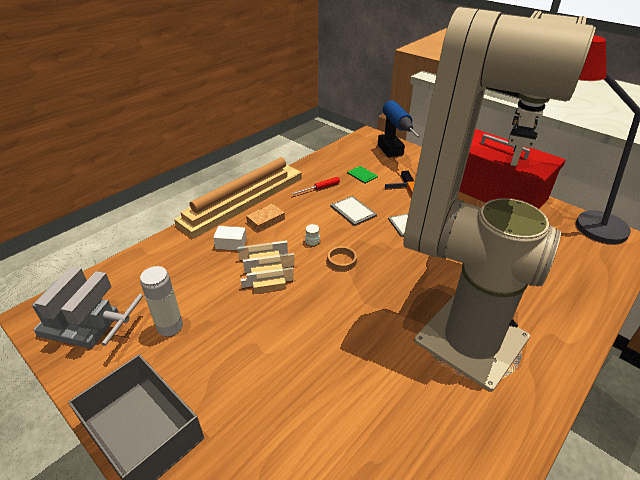

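The scene picture shows the rack at about (370,315) with three plates, and the larger white pad at (216,253). The smaller white decoy is at (234,195). In the side view the rack is at (266,266) and the pad at (354,209). Next I enlarge both rack views.

```bash
python3 - <<'E'
import cv2,numpy as np
a=cv2.imread("pics/scene0.png")[262:367,315:425]; b=cv2.imread("pics/side0.png")[230:300,230:305]
A=cv2.resize(a,None,fx=4,fy=4,interpolation=2);B=cv2.resize(b,None,fx=4.8,fy=4.8,interpolation=2)
o=np.zeros((430,800,3),np.uint8);o[:A.shape[0],:A.shape[1]]=A;o[:B.shape[0],440:440+B.shape[1]]=B
cv2.imwrite("pics/crop0.png",o)
E
```

```text
(no output)
```

View pics/crop0.png

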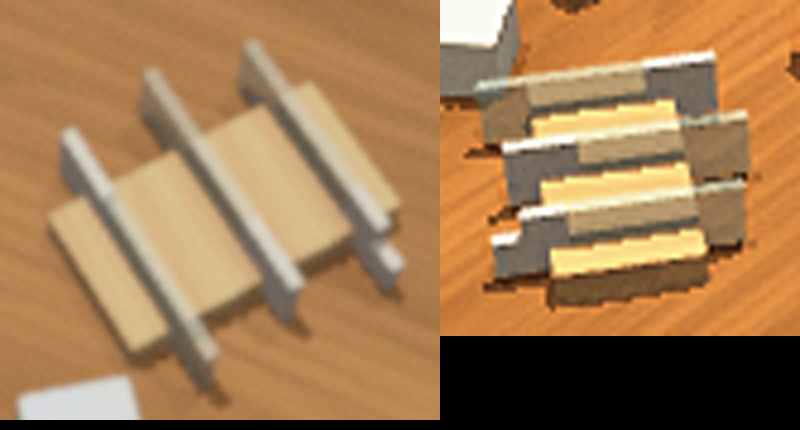

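The notched plate is the right-hand one in the scene view and the nearest in the side view. Its notch is at scene crop (388,245) and side crop (507,240). I triangulate its ends, plus the pad centre, tape and jar.

```bash
cat > h.py <<'E'
import numpy as np
D={n:np.load(f"pics/{n}0.npz") for n in("scene","side")}
def ray(n,u,v):
    P=D[n]["P"];fy,cx,cy=D[n]["k"];f=240/np.tan(np.radians(fy)/2)
    d=P[:3,:3]@np.array([(u-cx)/f,(v-cy)/f,1]);return P[:3,3],d/np.linalg.norm(d)
def tri(a,b):
    (o,d),(p,e)=ray("scene",*a),ray("side",*b)
    s=np.linalg.lstsq(np.c_[d,-e],p-o,rcond=None)[0];A=o+s[0]*d;B=p+s[1]*e
    return (A+B)/2,np.linalg.norm(A-B)
def atz(n,u,v,z):
    o,d=ray(n,u,v);return o+d*(z-o[2])/d[2]
E
python3 - <<'E'
from h import *
np.set_printoptions(precision=4,suppress=True)
c=lambda x,y:(315+x/4-.4,262+y/4-.4); s=lambda x,y:(230+(x-440)/4.8-.4,230+y/4.8-.4)
pts={'N clear':((250,42),(744,184)),'N notch':((386,226),(520,213)),'N tip':((400,264),(493,240)),
'mid near':((150,72),(747,116)),'mid far':((297,286),(503,147)),'far near':((69,133),(713,56)),'far far':((210,355),(477,86))}
R={}
for k,(a,b) in pts.items():
    R[k],e=tri(c(*a),s(*b));print(k,R[k],'gap',round(e,4))
v=R['N notch']-R['N clear'];print('len',np.linalg.norm(v),'yaw',np.arctan2(v[1],v[0]))
for a,b in(('mid near','mid far'),('far near','far far')):
    w=R[b]-R[a];print(np.linalg.norm(w),np.arctan2(w[1],w[0]))
u=v[:2]/np.linalg.norm(v[:2]);n=np.array([-u[1],u[0]])
for k in R: print(k,R[k][:2]@u,R[k][:2]@n)
print('pad',tri((216,253.5),(354,209.5)),atz("scene",216,253.5,.01),atz("side",354,209.5,.01))
print('padcorners',[atz("scene",*p,.01)[:2] for p in((183,257),(209,279),(249,246),(220,228))])
for m in(95,92): 
  p=R['N clear'][:2]+u*m/1000;print('grip at x=',m-75,p)
E
```

```text
N clear [0.4837 0.1646 0.0515] gap 0.0012
N notch [0.5601 0.2724 0.0534] gap 0.0001
N tip [0.5692 0.287  0.036 ] gap 0.0008
mid near [0.5263 0.1203 0.0507] gap 0.0006
mid far [0.6128 0.2415 0.0519] gap 0.0001
far near [0.5822 0.0953 0.0514] gap 0.0006
far far [0.6685 0.2152 0.0514] gap 0.0016
len 0.132204676396529 yaw 0.9545542747477425
0.14890545053544013 0.9509071217346418
0.14774893174044051 0.9471637326662029
N clear 0.4138699052755988 -0.29964508946091806
N notch 0.5460610098141868 -0.29964508946091806
N tip 0.5631993306216805 -0.29866512649864274
mid near 0.4023953458654798 -0.3599474752028472
mid far 0.5512951118301868 -0.36049053784082746
far near 0.414288736700513 -0.420070602892946
far far 0.56203363328507 -0.4211625376490923
pad (array([ 0.5764, -0.2223,  0.0035]), np.float64(0.004907540478843237)) [ 0.581  -0.2165  0.01  ] [ 0.5712 -0.2185  0.01  ]
padcorners [array([ 0.6248, -0.2834]), array([ 0.6495, -0.1925]), array([ 0.5265, -0.1549]), array([ 0.5107, -0.2492])]
grip at x= 20 [0.5386 0.2421]
grip at x= 17 [0.5369 0.2396]
```

```bash
python3 - <<'E'
from plant import readout
import numpy as np
from scipy.spatial.transform import Rotation as R
s=readout.read_state();M=R.from_rotvec(s["orientation"]).as_matrix();y=np.arctan2(M[1,1],M[0,1])
print(s["t"],s["tool_pos"],M.round(3).tolist(),y,[(t-y+np.pi)%(2*np.pi)-np.pi for t in(.951+np.pi/2,.951-np.pi/2)],(np.array([.538,.2413])-s["tool_pos"][:2])*100)
E
```

```text
0.15 [ 0.20103706 -0.5648704   0.23662588] [[0.942, 0.335, -0.0], [0.335, -0.942, 0.001], [0.0, -0.001, -1.0]] -1.2289721285233142 [np.float64(-2.5324168518613757), np.float64(0.6091758017284175)] [33.696294   80.61703983]
```

```bash
python3 -m handwheel '[[2.1,5.04,0,0.038,0.6],[2.1,5.04,0,0.038,0.6],[2.1,5.04,0,0.038,0.6],[2.1,5.04,0,0.038,0.6],[2.1,5.04,0,0.038,0.6],[2.1,5.04,0,0.038,0.6],[2.1,5.04,0,0.038,0.6],[2.1,5.04,0,0.038,0.6]]' 5; python3 -m handwheel '[[2.1,5.04,0,0.038,0.6],[2.1,5.04,0,0.038,0.6],[2.1,5.04,0,0.038,0.6],[2.1,5.04,0,0.038,0.6],[2.1,5.04,0,0.038,0.6],[2.1,5.04,0,0.038,0.6],[2.1,5.04,-3,0.038,0.6],[2.1,5.04,-3,0.038,0.6],[0,0,0,0,0.6],[0,0,0,0,0.6]]'
python3 - <<'E'
from plant import readout, read_camera, get_calibration
import cv2,numpy as np
from scipy.spatial.transform import Rotation as R
s=readout.read_state();M=R.from_rotvec(s["orientation"]).as_matrix();print(s["tool_pos"],np.arctan2(M[1,1],M[0,1])+np.pi/2,M[:,2],s["q"],s["opening"],s["t"])
c=get_calibration("wrist");np.savez("pics/wrist1.npz",P=c["pose"],k=[c["fovy"],c["cx"],c["cy"]])
cv2.imwrite("pics/wrist1.png",read_camera("wrist")[:,:,::-1])
E
```

```text
t: 1.15
tool_pos: [0.3694, -0.1604, 0.2374]
orientation: [2.979, 0.998, 0.0]
force: [0.0, -0.3, 0.5]
opening: 0.0372
gripper_force: 0.0
t: 2.4
tool_pos: [0.5368, 0.2409, 0.1771]
orientation: [2.793, 1.437, -0.002]
force: [0.1, -0.8, 0.1]
opening: 0.0371
gripper_force: 0.0
[0.53679098 0.24092738 0.17705011] 0.9502314370723187 [-1.08735519e-03 -7.48969936e-04 -9.99999128e-01] [ 3.34964975e-01  1.35491420e-01  1.59368469e+00 -3.54253611e-04
  1.41368969e+00  9.55585235e-01] 0.03713276468031678 2.4
```

View pics/wrist1.png

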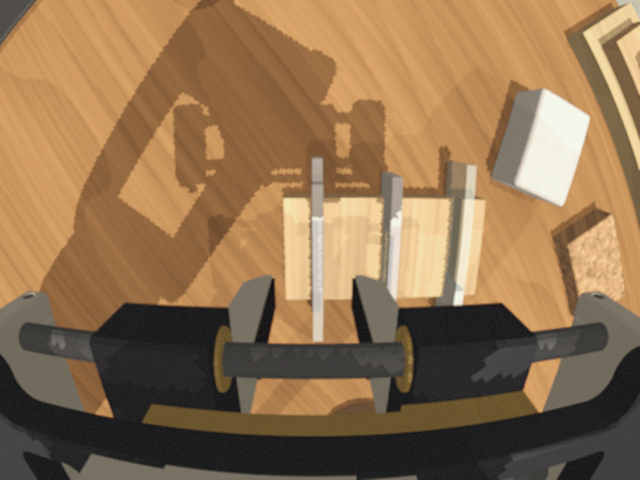

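The wrist view shows the notched plate in line with the fingers, from the notch step at about (317,184) to the clear end at (318,341). The fingers' inner faces are at 272 and 356. I check these against the triangulated points.

```bash
python3 - <<'E'
import numpy as np
d=np.load("pics/wrist1.npz");P=d["P"];fy,cx,cy=d["k"];f=240/np.tan(np.radians(fy)/2)
T=np.array([.5368,.2409]);u=np.array([np.cos(.951),np.sin(.951)]);n=np.array([-u[1],u[0]])
for uv in((317,184),(318,341),(317,262)):
    p=np.array(uv)-[cx,cy];r=np.linalg.norm(p);a=r/f
    w=P[:3,:3]@np.r_[p/r*np.sin(a),np.cos(a)];X=P[:3,3]+w*(.052-P[2,3])/w[2]
    print(X.round(4),'along',((X[:2]-T)@u).round(4),'across',((X[:2]-T)@n).round(4))
E
```

```text
[0.5618 0.2704 0.052 ] along 0.0385 across -0.0032
[0.4862 0.1624 0.052 ] along -0.0933 across -0.0045
[0.5267 0.2211 0.052 ] along -0.022 across -0.0033
```

```bash
python3 -m handwheel '[[0.25,-0.2,-4,0,0.6],[0,0,-4,0,0.6],[0,0,-3,0,0.6],[0,0,-1.5,0,0.6],[0,0,-0.5,0,0.6],[0,0,0,0,0.6]]' 5; python3 -m handwheel '[[0,0,0,0,1],[0,0,0,0,1],[0,0,0,0,1],[0,0,0,0,1],[0,0,0,0,1],[0,0,0,0,1]]' 5
```

```text
t: 3.2
tool_pos: [0.5405, 0.2391, 0.0488]
orientation: [2.794, 1.436, 0.003]
force: [-0.4, -0.4, 0.3]
opening: 0.0373
gripper_force: 0.0
t: 3.95
tool_pos: [0.5398, 0.2392, 0.0477]
orientation: [-2.794, -1.437, -0.001]
force: [-0.7, 0.0, 2.6]
opening: 0.008
gripper_force: 5.0
```

```bash
python3 -m handwheel '[[0,0,1,0,1],[0,0,2,0,1],[0,0,3,0,1],[0,0,4,0,1],[0,0,4,0,1],[0,0,3,0,1],[0,0,0,0,1],[0,0,0,0,1]]' 5
python3 - <<'E'
from plant import read_camera
import cv2,numpy as np
a=read_camera("scene")[200:360,290:450,::-1];b=read_camera("side")[150:310,190:350,::-1]
cv2.imwrite("pics/lift.png",cv2.resize(np.hstack([a,b]),None,fx=2.5,fy=2.5,interpolation=2))
E
```

```text
t: 4.95
tool_pos: [0.5393, 0.239, 0.217]
orientation: [-2.794, -1.436, 0.001]
force: [0.2, 0.2, -0.8]
opening: 0.0079
gripper_force: 5.0
```

View pics/lift.png

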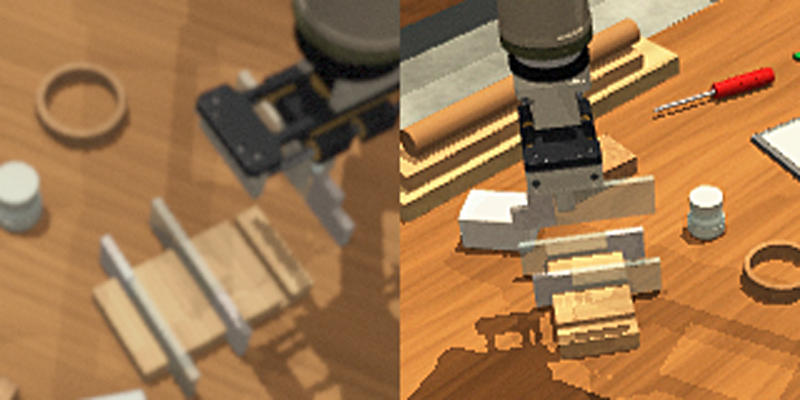

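The plate is drawn out, 8 mm between the pads, still level. I carry it over the bench towards the pad with the lightest grip, to see whether it swings.

```bash
python3 -m handwheel '[[0.3,-3,1,0,1],[0.4,-5,1,0,1],[0.4,-5,1,0,1],[0.4,-5,0,0,1],[0.4,-5,0,0,1],[0.4,-5,0,0,1],[0.4,-5,0,0,1],[0.4,-5,0,0,1],[0.4,-5,0,0,1],[0.3,-2.8,0,0,1]]' 5; python3 -m handwheel '[[0,0,0,0,1],[0,0,0,0,1],[0,0,0,0,1],[0,0,0,0,1],[0,0,0,0,1],[0,0,0,0,1]]' 3
python3 - <<'E'
from plant import read_camera
import cv2,numpy as np
a=read_camera("scene")[130:290,140:300,::-1];b=read_camera("side")[90:250,280:440,::-1]
cv2.imwrite("pics/pad1.png",cv2.resize(np.hstack([a,b]),None,fx=2.5,fy=2.5,interpolation=2))
E
```

```text
t: 6.3
tool_pos: [0.5766, -0.2212, 0.2454]
orientation: [-2.793, -1.433, 0.003]
force: [0.4, -0.5, -0.7]
opening: 0.0078
gripper_force: 5.0
t: 7.05
tool_pos: [0.5777, -0.2186, 0.2476]
orientation: [2.793, 1.437, 0.0]
force: [-0.0, -0.2, 0.1]
opening: 0.0078
gripper_force: 3.0
```

View pics/pad1.png

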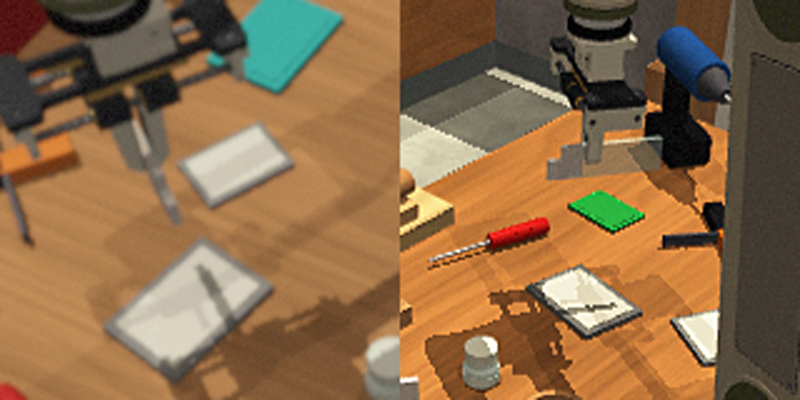

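The notched end (side crop about (565,165)) is still level with the clear end at 3 N. Vertical reversals add to gravity's turning moment, so I try some high above the pad, using the force of the wrist only.

```bash
python3 -m handwheel '[[0,0,5,0,1],[0,0,-6,0,1],[0,0,6,0,1],[0,0,-6,0,1],[0,0,6,0,1],[0,0,-6,0,1],[0,0,6,0,1],[0,0,-5,0,1],[0,0,0,0,1],[0,0,0,0,1]]' 3
python3 - <<'E'
from plant import read_camera
import cv2,numpy as np
a=read_camera("scene")[130:290,140:300,::-1];b=read_camera("side")[90:250,280:440,::-1]
cv2.imwrite("pics/pad2.png",cv2.resize(np.hstack([a,b]),None,fx=2.5,fy=2.5,interpolation=2))
E
```

```text
t: 8.4
tool_pos: [0.5778, -0.219, 0.2485]
orientation: [2.794, 1.436, 0.0]
force: [-0.5, 0.5, -1.5]
opening: 0.0084
gripper_force: 3.0
```

View pics/pad2.png

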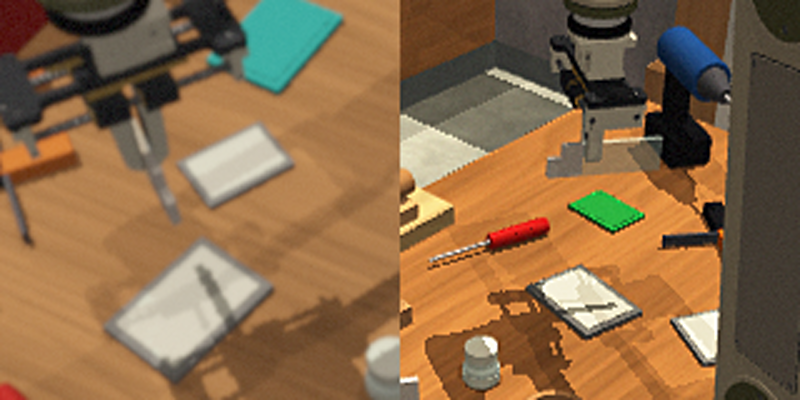

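It barely turned, if at all (notch end still at about (568,155)). I will turn the plate by pushing its clear-end lower corner against the rack's fixed end face while rising. First I measure that face and the neighbours.

```bash
python3 - <<'E'
from h import *
np.set_printoptions(precision=4,suppress=True)
c=lambda x,y:(315+x/4-.4,262+y/4-.4); s=lambda x,y:(230+(x-440)/4.8-.4,230+y/4.8-.4)
u=np.array([np.cos(.951),np.sin(.951)]);n=np.array([-u[1],u[0]])
for k,p in dict(farB=c(400,207),farA=c(135,350),nearA=c(50,218),nearB=c(312,85)).items():
    X=atz("scene",*p,.025);print(k,X,X[:2]@u,X[:2]@n)
for k,p in dict(a=s(551,252),b=s(706,232)).items():
    X=atz("side",*p,.025);print(k,X,X[:2]@u,X[:2]@n)
for k,p,z in(('can',(540,358),.19),('canbase',(510,395),.0),('foam',(337,372),.05),('jar',(296,270),.055)):
    X=atz("scene",*p,z);print(k,X,X[:2]@u,X[:2]@n)
from scipy.spatial.transform import Rotation
T=np.array([.5778,-.219]);print('TCP',T@u,T@n)
E
```

```text
farB [0.5307 0.2755 0.025 ] 0.532547077053634 -0.2719573581788133
farA [0.6721 0.1757 0.025 ] 0.5334490929757327 -0.4450086447769611
nearA [0.6219 0.1026 0.025 ] 0.44469292230870916 -0.4466205483687202
nearB [0.4787 0.204  0.025 ] 0.44407509528506794 -0.27116397561352845
a [0.5461 0.2643 0.025 ] 0.5323640934884714 -0.29101838451486306
b [0.4914 0.1907 0.025 ] 0.4406520098952259 -0.28927032649944767
can [0.6064 0.5011 0.19  ] 0.7601596430453552 -0.20249327143991525
canbase [0.6083 0.5142 0.    ] 0.7719254808921463 -0.19646687572677474
foam [0.7365 0.177  0.05  ] 0.571924685321315 -0.4967234687372466
jar [ 0.5612 -0.0049  0.055 ] 0.3220591108992965 -0.45967531580048265
TCP 0.1573610345884223 -0.5975377350370948
```

```bash
python3 -m handwheel '[[0.2,3.2,0,0,1],[0.3,6,0,0,1],[0.3,6,0,0,1],[0.3,6,0,0,1],[0.3,6,0,0,1],[0.3,6,0,0,1],[0.3,6,0,0,1],[0.3,6,0,0,1],[0.2,6,0,0,1],[0.1,6,0,0,1]]' 5; python3 -m handwheel '[[0,0,-3,0,1],[0,0,-6,0,1],[0,0,-5,0,1],[0,0,-3,0,1],[0,0,0,0,1],[0,0,0,0,1]]'
python3 - <<'E'
from plant import read_camera,readout
import cv2,numpy as np
T=np.array(readout.read_state()["tool_pos"]);c,s=np.cos(.951),np.sin(.951);print(T,'u',T[0]*c+T[1]*s,'n',-T[0]*s+T[1]*c)
a=read_camera("scene")[250:410,360:520,::-1];b=read_camera("side")[200:360,130:290,::-1]
cv2.imwrite("pics/push1.png",cv2.resize(np.hstack([a,b]),None,fx=2.5,fy=2.5,interpolation=2))
E
```

```text
t: 9.75
tool_pos: [0.6043, 0.3554, 0.2495]
orientation: [2.794, 1.436, 0.005]
force: [0.7, -0.4, -0.5]
opening: 0.0079
gripper_force: 5.0
t: 10.5
tool_pos: [0.6052, 0.3539, 0.0803]
orientation: [2.794, 1.436, 0.006]
force: [-0.5, 1.3, -0.5]
opening: 0.0082
gripper_force: 5.0
[0.60524741 0.3538959  0.08028421] u 0.6396398111006603 n -0.2871021534801048
```

View pics/push1.png

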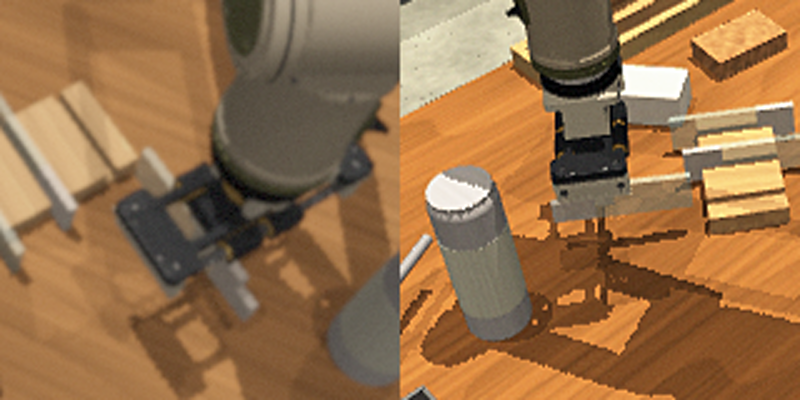

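The plate's clear end faces the rack: top corner at side crop (691,176), bottom corner (693,205), notched end's bottom at (556,220). I intersect these with the plate's known plane.

```bash
cat >> h.py <<'E'
def inplane(u,v,n0=-.287,n="side"):
    o,d=ray(n,u,v);N=np.array([-np.sin(.951),np.cos(.951),0]);X=o+d*(n0-o@N)/(d@N)
    return np.round([X[0]*np.cos(.951)+X[1]*np.sin(.951),X[2]],4)
E
python3 - <<'E'
from h import *
for p in((691,176),(693,205),(556,220),(553,203)): print(inplane(130+(p[0]-400)/2.5-.3,200+p[1]/2.5-.3))
E
```

```text
[0.546  0.0781]
[0.5482 0.0337]
[0.6964 0.0405]
[0.6951 0.0664]
```

```bash
python3 -m handwheel '[[0,0,-1.6,0,1],[0,0,-0.4,0,1],[-0.42,-0.6,0,0,1],[-0.5,-0.7,0,0,1],[0,0,0,0,1]]' 3; python3 -m handwheel '[[-0.26,-0.37,0.92,0,1],[-0.26,-0.37,0.92,0,1],[-0.47,-0.66,1,0,1],[-0.48,-0.67,0.97,0,1],[-0.6,-0.84,0.75,0,1],[-0.6,-0.85,0.72,0,1],[-0.45,-0.64,0.35,0,1],[-0.46,-0.64,0.32,0,1],[0,0,0,0,1],[0,0,0,0,1]]' 3
python3 - <<'E'
from plant import read_camera,readout
import cv2,numpy as np
T=np.array(readout.read_state()["tool_pos"]);c,s=np.cos(.951),np.sin(.951);print(T,'u',T[0]*c+T[1]*s,'n',-T[0]*s+T[1]*c)
a=read_camera("scene")[250:410,340:500,::-1];b=read_camera("side")[160:320,150:310,::-1]
cv2.imwrite("pics/push2.png",cv2.resize(np.hstack([a,b]),None,fx=2.5,fy=2.5,interpolation=2))
E
```

```text
t: 11.22
tool_pos: [0.5944, 0.3396, 0.058]
orientation: [2.794, 1.436, 0.001]
force: [-0.1, 0.4, 0.6]
opening: 0.0078
gripper_force: 3.0
t: 12.48
tool_pos: [0.5584, 0.2896, 0.1166]
orientation: [-2.794, -1.436, 0.001]
force: [0.5, 0.5, -0.2]
opening: 0.0079
gripper_force: 3.0
[0.55844055 0.28962588 0.11658153] u 0.5601355506752845 n -0.28633400397743797
```

View pics/push2.png

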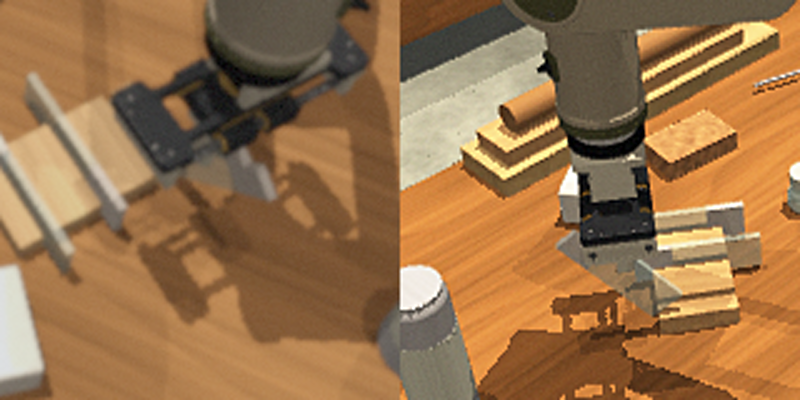

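The plate now slopes steeply: its lower edge runs from the notched end at side crop (560,245) down to the rack-side corner at (655,318). I back off along the slope, tighten the grip and carry it to the pad.

```bash
python3 -m handwheel '[[0,0,0,0,1],[0,0,0,0,1],[0.3,0.4,0.8,0,1],[0.3,0.4,1.5,0,1],[0,0,3,0,1],[0,0,3,0,1],[0,0,2.5,0,1],[0,0,0,0,1]]' 15; python3 -m handwheel '[[0.1,-3,0,0,1],[0.1,-5.5,0,0,1],[0.1,-5.5,0,0,1],[0.1,-5.5,0,0,1],[0.1,-5.5,0,0,1],[0.1,-5.5,0,0,1],[0.1,-5.5,0,0,1],[0.1,-5.5,0,0,1],[0.1,-5.5,0,0,1],[0.1,-5,0,0,1]]'; python3 -m handwheel '[[0,0,0,0,1],[0,0,0,0,1],[0,0,0,0,1],[0,0,0,0,1]]'
python3 - <<'E'
from plant import read_camera,readout
import cv2,numpy as np
print(readout.read_state()["tool_pos"])
a=read_camera("scene")[130:370,140:460,::-1];b=read_camera("side")[90:330,200:520,::-1]
cv2.imwrite("pics/end.png",np.hstack([cv2.resize(x,(400,300)) for x in(a,b)])); cv2.imwrite("pics/endside.png",read_camera("side")[:,:,::-1])
B=cv2.resize(b[30:150,80:240],None,fx=4,fy=4,interpolation=2);A=cv2.resize(a,(160*2,120*2));o=np.zeros((480,640+160,3),np.uint8)
o=np.zeros((480,800,3),np.uint8);o[:,:640]=B;o[:,640:]=cv2.resize(a[20:200,20:80],(160,480));cv2.imwrite("pics/end2.png",o)
E
```

```text
t: 13.58
tool_pos: [0.5665, 0.2987, 0.2292]
orientation: [2.793, 1.437, 0.011]
force: [0.9, -0.6, -1.3]
opening: 0.008
gripper_force: 15.0
t: 14.82
tool_pos: [0.5741, -0.224, 0.2238]
orientation: [-2.793, -1.436, 0.001]
force: [0.4, 0.0, 0.2]
opening: 0.0077
gripper_force: 15.0
t: 15.32
tool_pos: [0.5749, -0.2211, 0.225]
orientation: [-2.793, -1.439, -0.0]
force: [0.0, -0.1, -1.1]
opening: 0.0077
gripper_force: 15.0
[ 0.5748573  -0.22105524  0.22496324]
```

View pics/end2.png

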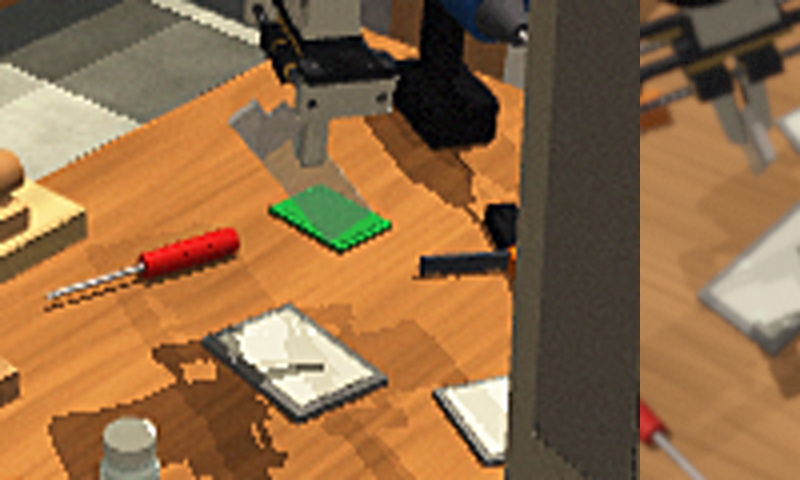

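The plate is held over the pad with the notched frosted end up at (245,115) and the clear end down at about (345,225). I check the slope and centre numerically.

```bash
python3 - <<'E'
from h import *
f=lambda x,y:inplane(280+x/4-.4,120+y/4-.4,-.5965)
a,b=f(232,120),f(325,240);print(a,b,np.linalg.norm(a-b),np.degrees(np.arctan2(a[1]-b[1],a[0]-b[0])))
th=np.arctan2(a[1]-b[1],a[0]-b[0]);m=(a+b)/2+.0225*np.array([-np.sin(th),np.cos(th)])
n=-.5965;c,s=np.cos(.951),np.sin(.951);print('centre',m[0]*c-n*s,m[0]*s+n*c,m[1],'tcp u',.5749*c-.2211*s)
E
```

```text
[0.2191 0.2482] [0.1354 0.1274] 0.14696370300179565 55.28265505034573
centre 0.5777653691440696 -0.21726200922109593 0.20061438859755046 tcp u 0.1539671201367324
```

Slope is 55° and the centre is at (0.578, -0.217, 0.201), over the pad centre, gripped and steady. I hand it in.

```bash
python3 -c "
from plant import job
print(job.close_job())"
```

```text
the job is handed in; nothing more can be done
None
```

The job is handed in, though no verdict came back: by my measurements the notched plate is held steady by its clear part over the pad centre, frosted end up at about 55° with its centre about 20 cm above the bench, and I saw no other plate or bystander moved.

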